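Feel out the one open pin hole with the test probe

ROBOT

A 6-joint arm with a two-finger parallel gripper is mounted at the origin on the work surface. World frame = base frame: x ahead of the robot, y to its left, z up, the work surface at z = 0. Lengths are in m, angles in rad, forces in N, time in s.
With the tool pointing down it reaches from about 0.425 to 0.95 m from the base axis. Payload 3.5 kg.
Tool frame: the origin (TCP) lies midway between the tips of the shut fingers; the grasp point (between the pads) lies 19 mm behind it; y points along the fingers, x is the direction in which the jaws open and shut, and the axes are right-handed (so a half turn about y gives the same grasp; the last joint's range is limited). The gripper opens to 85 mm and grips with 20 to 120 N. Pads are 22 mm wide; open, the fingers measure 114 mm over their backs; the gripper's body (76 mm by 85 mm) begins 54 mm behind the grasp point. The pads swing forward as they close: fully open they stand 13 mm farther back than shut.
Start: joints at [1.13, 0.286, 1.577, -0, 1.279, -0.15], TCP at [0.193, 0.647, 0.231] pointing down, gripper open.
Joint ranges: [-2.77, 2.77], [-0.9, 2.22], [0.21, 2.48], [-1.53, 4.67], [0.24, 2.81], [-2.84, 2.84]. Speed limits (rad/s): [2.79, 2.79, 3.14, 3.14, 3.14, 3.14].

INTERFACE

Orientations are given as a unit quaternion [x, y, z, w].
In Python, from plant import ctrl, viewer gives the robot as it stands.
- The arm moves only by the tool step_arm, never from a script. Its argument "rows" is a list of rows, each a list of 3 entries, a list of its own where there are three numbers: the turn, a rotation vector about the tool's x, y, z in degrees, then the shift along the tool's x, y, z in mm, then the closure, from 0 (fully open) to 1 (shut). A call has 1 to 10 rows; each row is the pose to reach, as a shift and turn from the pose commanded when the call began, along the tool's axes at that moment; what a row does not reach only later rows make up. A row lasts 1/12 s, in which the tool goes at most 41.7 mm and 7.16 degrees, less where a joint would pass 70% of its speed; a pose out of reach is approached as far as the arm can. A call with a gripper value outside its range is refused whole. The fingers move at their own pace and stop on an object; "newtons" is the grip in N (left out, the last holds). Time passes only in rows, so rows that repeat a pose let the fingers close. It gives the time, the measured TCP pose, the force and the opening at its end, in the units of the state.
- ctrl.get_state(): the state, without advancing time (a new reading comes with each control period).
- viewer.read_camera(name): name is "scene" or "top" or "wrist"; returns (picture, depth): 384x512x3 uint8, red, green, blue; 384x512 float32, m along the optical axis (not along the pixel's ray), 0 where there is no reading.
- viewer.calibration(name): a dict with "K" (3x3 intrinsics, pixels), "R" (3x3) and "t" (3): a world point X has camera coordinates R X + t. Camera axes: x right, y down, z forward; pixel columns grow to the right and rows downward; lengths in m; the calibration is good to about 2 mm. A picture is of the moment at which its call begins: read the wrist's pose just before it. calibration takes no time and is no camera call; for the wrist camera it gives the pose at the moment of the call.
- ctrl.sign_off(): hands the job in, once; it reports no verdict.
The state is a dict: "time": time; "qpos": joint angles; "dq": joint speeds; "joint_efforts": joint torques, N m; "eef_pos": TCP position; "tcp_rot": TCP orientation; "contact_force": force on the tool from outside, world axes, zero at the start; "wrist_torque": the same for the moment, N m; "opening": opening from 0.0 (shut) to 1.0 (fully open).
Only numpy, scipy, OpenCV 4.12 (cv2) and the standard library are available. Lean on these libraries where they do the work, as an engineer would, in place of code of your own. Each camera call takes 0.05 s, during which the arm holds its last target.

TASK

Take the red test probe out of its grey holder and set its tip down on the floor of the ring groove in the round black socket adapter, on the half away from the brass lug; slide it gently round, touching the floor, into the lug half until it drops into the one open pin hole, which cannot be told by eye from the blanked ones. Push it fully home so that its collar sits flat on the adapter, and leave it standing upright there, let go. Leave the black probe and everything else on the bench where they are.

Things in the scene. Friction and masses are not known exactly. Their poses are not given: they have to be found in the camera images.
- red_probe_mid (a point): Red test probe, loose, about 60 g, 105 mm long, tip down in either well of the holder. From the tip up: steel pin 7 mm diameter, 30 mm long; collar 28 mm diameter, 5 mm thick; round red handle 22 mm diameter, 70 mm long. Point: on the axis at mid-handle, 70 mm above the tip, 35 mm below the handle's top: grip here from above. Its z axis points from tip to handle top.
- red_probe_tip (a point): End of the red probe's steel pin, on its axis. While the probe stands in the holder it is 30 mm below the holder's top.
- black_probe_mid (a point): Black probe of the same shape and size in the holder's other well; point at the middle of its handle. Leave it there.
- holder: Grey bakelite probe holder, fixed, 60 mm (its x) by 130 mm (its y), 42 mm high; origin at the centre of its underside. Two wells 9 mm wide, 36 mm deep, in its top at y = +36 and -36 mm on its centre line; the probes' collars rest on its top. Room for fingers on the +x and -x sides of each probe.
- adapter: Squat round black plastic socket adapter, fixed, 108 mm diameter, 40 mm high; origin at the centre of its underside, z up. In its flat top is a ring groove 12 mm wide (radius 20 to 32 mm, its middle at radius 26 mm), 8 mm deep, its floor 32 mm above the bench. The floor is sprung: it yields about 2.5 N per mm, at most 4 mm. Its +x direction points to the brass lug.
- adapter_lug (a point): Brass lug (14 by 12 mm) on the adapter's rim, 46 mm from the centre in the adapter's +x direction, rising 9 mm above the top. Point at the foot of the lug, 40 mm above the bench.
- adapter_ring (a point): Centre of the ring groove, level with its floor; x towards the lug. In the floor, at radius 26 mm, is one open pin hole, 11 mm wide, 26 mm deep; other pin places are blanked flush and look alike. The hole lies anywhere within 60 degrees, either way round, of the lug's direction, different each time. A pin goes in until the probe's collar meets the adapter's top, its tip then 10 mm above the bench.
- big_tube_mid (a point): Large glass transmitting tube, 80 mm diameter, 172 mm tall, standing on a white ceramic base; fragile, loose. This point is at half height on its axis.
- shield_mid (a point): Chrome tube shield, a loose upright can 36 mm diameter, 55 mm high; point at its centre.
- carton_mid (a point): Loose upright tube carton, 45 by 45 by 100 mm; point at its centre.
- driver_grip (a point): Loose red-handled screwdriver lying on the bench; point in its handle.
Things that resemble listed ones, but are neither listed nor needed, are in the scene too. Of the things like the adapter, leave any that is green or pink; of the rest the larger one is meant.

How it is judged:
By the outcome, as a careful person would: the job done as asked, in the order asked, and still so for the second after the job is handed in, with the robot touching nothing.
It also fails if it takes over 54 s, if anything falls off the work surface, if the arm or the gripper's body presses on something with over 40 N, if the wrist force passes 120 N, or if a joint passes its speed limit or range.

## Working session

There is one attempt and no reset: what is moved stays moved. The work goes in short steps, Python scripts to look and compute and a tool call to move; the robot and the scene stay as the last step left them, time stands still between calls to the robot, and variables do not carry over. Pictures are saved under pics/ and viewed, and the job is handed in when it is done.

Besides the shell and the picture viewer there is one more tool, called by a JSON object that holds its "name" and its "arguments", one argument or row to a line. step_arm: Moves the arm, as the interface text tells. Its arguments: {"type":"object","properties":{"rows":{"type":"array"},"newtons":{"type":"number"}},"required":["rows"]}

```bash
ls; mkdir -p pics; cat > h.py <<'E'
import numpy as np, cv2
from scipy.spatial.transform import Rotation as Rn
from plant import ctrl, viewer
def snap(n,f):
    c=viewer.calibration(n); p,d=viewer.read_camera(n)
    cv2.imwrite(f'pics/{f}.png',p[:,:,::-1]); np.savez(f'pics/{f}.npz',p=p,d=d,**{k:np.array(c[k]) for k in('K','R','t')})
    return p,d,c
def ld(f):
    z=np.load(f'pics/{f}.npz'); return z['p'],z['d'],z
def ray(c,u,v,z):
    K,R,t=[np.array(c[k]) for k in('K','R','t')]
    o=-R.T@t; w=R.T@np.linalg.inv(K)@np.array([u,v,1.]); return o+w*(z-o[2])/w[2]
def pts(c,d):
    K,R,t=[np.array(c[k]) for k in('K','R','t')]
    v,u=np.mgrid[:d.shape[0],:d.shape[1]]
    P=np.stack([u,v,np.ones_like(u)],-1)@np.linalg.inv(K).T*d[...,None]
    return (P-t)@R
def proj(c,X):
    K,R,t=[np.array(c[k]) for k in('K','R','t')]
    q=K@(R@np.array(X)+t); return q[:2]/q[2]
def crop(f,x0,y0,x1,y1,s,o):
    p,_,_=ld(f); cv2.imwrite(f'pics/{o}.png',cv2.resize(p[y0:y1,x0:x1,::-1],None,fx=s,fy=s,interpolation=cv2.INTER_CUBIC))
E
python3 - <<'E'
from h import *
for n in('scene','top','wrist'): snap(n,n+'0')
s=ctrl.get_state(); print(s)
E
```

```text
pics
{'time': 0.15, 'qpos': array([ 1.12996251e+00,  2.86990563e-01,  1.57787663e+00, -5.12958752e-06,
        1.27858978e+00, -1.50011097e-01]), 'dq': array([ 0.00042593, -0.00158441, -0.0039162 , -0.00215529, -0.00113033,
       -0.00039143]), 'joint_efforts': array([ 5.89727297e-04, -4.06602609e+01, -2.93140519e+01, -1.56753172e-04,
        3.98407879e-03, -1.35248101e-05]), 'eef_pos': array([0.19330389, 0.64618266, 0.23022655]), 'tcp_rot': array([ 0.56748409,  0.42169293, -0.42285447, -0.56686064]), 'contact_force': array([ 0.85323581, -0.5667445 , -0.53124015]), 'wrist_torque': array([-0.02433993, -0.01668994, -0.00056919]), 'opening': 0.9965003269267386}
```

View pics/scene0.png

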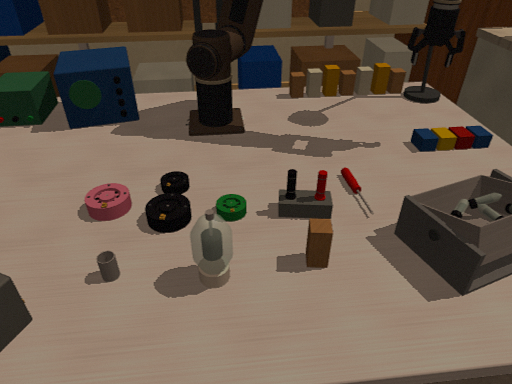

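View pics/top0.png

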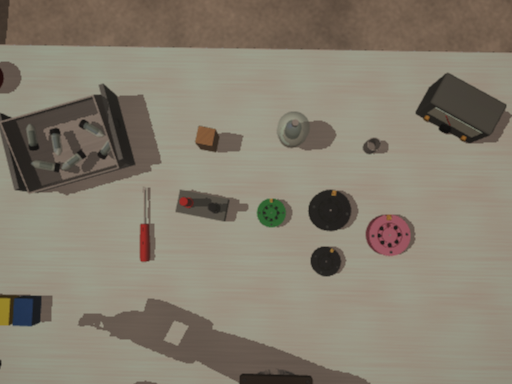

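View pics/wrist0.png

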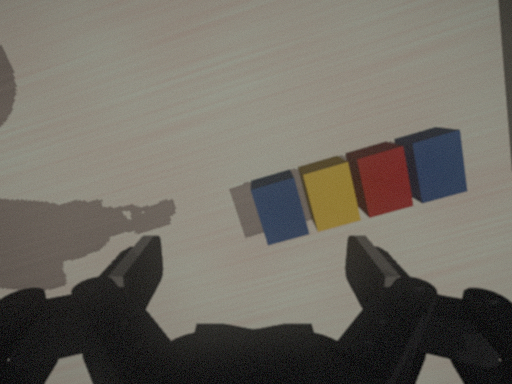

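The top view shows what could be mistaken for the targets:
- **Adapter:** large black (330,210), small black (326,261), green (271,212) and pink (389,235). I choose the large black one.
- **Red probe:** probe (185,202), screwdriver (145,240) and red block. I choose the probe in the holder.

Next I'll check both choices in close crops and measure them.

```bash
python3 - <<'E'
from h import *
p,d,c=ld('top0'); P=pts(c,d)
a=cv2.resize(p[180:280,290:370,::-1],None,fx=5,fy=5,interpolation=2);b=cv2.resize(p[180:230,165:240,::-1],None,fx=5,fy=5,interpolation=2)
o=np.zeros((500,800,3),np.uint8);o[:,:400]=a;o[:250,400:775]=b;cv2.imwrite('pics/c1.png',o)
print(-c['R'].T@c['t'],c['K'][0,0])
hsv=cv2.cvtColor(p,cv2.COLOR_RGB2HSV)
def comp(m,x0,y0,x1,y1):
    k=np.zeros_like(m);k[y0:y1,x0:x1]=m[y0:y1,x0:x1];return k
red=((hsv[...,0]<8)|(hsv[...,0]>172))&(hsv[...,1]>150)&(hsv[...,2]>80)
for nm,m in(('probe',comp(red,170,185,200,220)),('driver',comp(red,130,215,160,270))):
    v,u=np.nonzero(m);print(nm,len(u),u.mean(),v.mean(),np.median(P[m],0),P[m][:,2].max())
# adapter heights
for nm,(x0,y0,x1,y1),zt in(('big',(300,180,360,240),.04),('small',(305,242,345,280),.03)):
    m=comp(hsv[...,2]<60,x0,y0,x1,y1)
    q=P[m];print(nm,m.sum(),np.percentile(q[:,2],[5,50,95]))
    m2=m&(P[...,2]>zt-.008)&(P[...,2]<zt+.006)
    v,u=np.nonzero(m2);
    if len(u)>20:
        (cx,cy),r=cv2.minEnclosingCircle(np.stack([u,v],1).astype(np.float32));print(cx,cy,r,ray(c,cx,cy,zt),r*(P[m2][:,2].mean()*0+ (c['R'][2]@P[m2].mean(0)+c['t'][2]))/c['K'][0,0])
br=(hsv[...,0]>8)&(hsv[...,0]<30)&(hsv[...,1]>120)
m=comp(br,320,180,345,205);v,u=np.nonzero(m);print('lug',len(u),u.mean(),v.mean(),ray(c,u.mean(),v.mean(),.049))
m=comp((P[...,2]>.034)&(P[...,2]<.05),165,180,240,230);v,u=np.nonzero(m);r=cv2.minAreaRect(np.stack([u,v],1).astype(np.float32));print('holder',len(u),r,[ray(c,*x,.042)[:2].round(4) for x in cv2.boxPoints(r)],ray(c,*r[0],.042))
m=comp((P[...,2]>.09),165,180,240,230);
n,l,st,ce=cv2.connectedComponentsWithStats(m.astype(np.uint8))
for i in range(1,n):print(st[i],ce[i],P[l==i].mean(0),P[l==i].max(0))
E
```

```text
[0.48997917 0.04520691 1.22533819] 452.160220695257
probe 73 184.63013698630138 201.6027397260274 [0.54225495 0.2373123  0.11493871] 0.11975653399997302
driver 263 143.90114068441065 242.25475285171103 [0.43574475 0.35634124 0.02315893] 1.2253381947051378
big 1284 [0.02842595 0.03834103 0.04315024]
329.8835144042969 210.21875 20.372451782226562 [ 0.53022673 -0.13235533  0.04      ] 0.05331542397133931
small 652 [0.01752652 0.02666462 0.03138377]
325.70880126953125 261.22308349609375 14.402868270874023 [ 0.3969401  -0.12436604  0.03      ] 0.03776533533135733
lug 29 333.48275862068965 192.89655172413794 [ 0.57517252 -0.13987155  0.049     ]
holder 949 ((201.99478149414062, 205.52674865722656), (49.707916259765625, 22.849828720092773), 11.0035400390625) [array([0.5167, 0.272 ]), array([0.5759, 0.2625]), array([0.5537, 0.1333]), array([0.4947, 0.1432])] [0.53516626 0.20265853 0.042     ]
[178 180   1   1   1] [178. 180.] [0.48997917 0.04520691 1.22533819] [0.48997917 0.04520691 1.22533819]
[219 185   1   1   1] [219. 185.] [0.48997917 0.04520691 1.22533819] [0.48997917 0.04520691 1.2253
[... 1105 characters left out ...]
 207.] [0.48997917 0.04520691 1.22533819] [0.48997917 0.04520691 1.22533819]
[195 209   1   1   1] [195. 209.] [0.48997917 0.04520691 1.22533819] [0.48997917 0.04520691 1.22533819]
[166 213   1   1   1] [166. 213.] [0.48997917 0.04520691 1.22533819] [0.48997917 0.04520691 1.22533819]
[235 217   1   1   1] [235. 217.] [0.48997917 0.04520691 1.22533819] [0.48997917 0.04520691 1.22533819]
[170 218   1   1   1] [170. 218.] [0.48997917 0.04520691 1.22533819] [0.48997917 0.04520691 1.22533819]
[190 224   1   1   1] [190. 224.] [0.48997917 0.04520691 1.22533819] [0.48997917 0.04520691 1.22533819]
[225 229   1   1   1] [225. 229.] [0.48997917 0.04520691 1.22533819] [0.48997917 0.04520691 1.22533819]
```

View pics/c1.png

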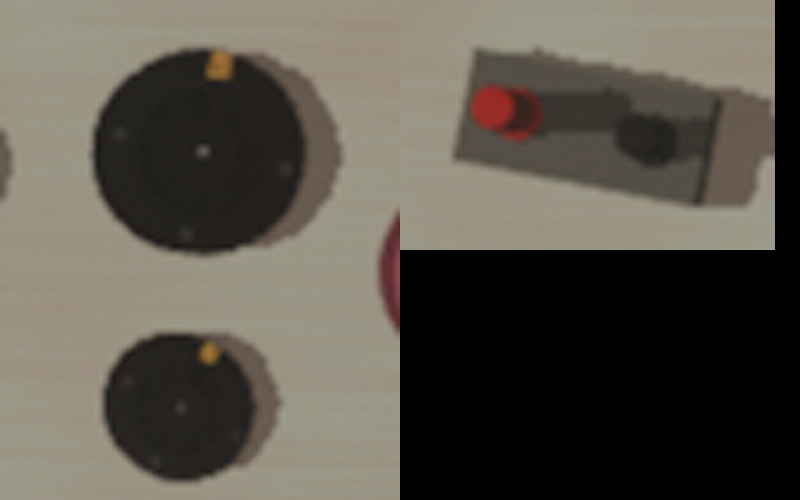

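Confirmed by the crops: the large black adapter, with its lug at the top edge and centre dot at about (330.6,210), is the target. The red probe is at the left end of the holder. Next I'll work out the move.

```bash
cat >> h.py <<'E'
def goal(tgt,jaw):
    """shift in tool axes mm from present pose to TCP tgt; turn to make tool y down, x along jaw (either sign)"""
    s=ctrl.get_state(); R0=Rn.from_quat(s['tcp_rot']); p=np.array(s['eef_pos'])
    print('shift',(R0.inv().apply(np.array(tgt)-p)*1e3).round(1))
    for sg in(1,-1):
        x=sg*np.array([*jaw,0.]);x/=np.linalg.norm(x);y=np.array([0,0,-1.]);z=np.cross(x,y)
        print('turn',np.degrees((R0.inv()*Rn.from_matrix(np.stack([x,y,z],1))).as_rotvec()).round(2))
    print('axes x',R0.as_matrix()[:,0].round(3),'y',R0.as_matrix()[:,1].round(3),'z',R0.as_matrix()[:,2].round(3),'pos',p.round(4),'F',s['contact_force'].round(2),'t',s['time'],'open',s['opening'],'q',s['qpos'].round(2))
E
python3 - <<'E'
from h import *
goal([.542,.2375,.150],[.986,-.169])
p,d,c=ld('top0')
print('dot',ray(c,330.6,210,.04))
z,_,cz=ld('scene0')
print(proj(cz,[.542,.2375,.117]),proj(cz,[.5302,-.1325,.04]))
E
python3 -c "
from h import *
crop('scene0',130,150,350,240,3.6,'c2')"
```

```text
shift [-291.4   80.6 -451.3]
turn [ 6.000e-02  8.306e+01 -1.000e-01]
turn [-1.000e-01 -9.694e+01 -7.000e-02]
axes x [ 0.287  0.958 -0.002] y [-0.001 -0.002 -1.   ] z [-0.958  0.287  0.   ] pos [0.1933 0.6462 0.2302] F [ 0.85 -0.57 -0.53] t 0.15 open 0.9965003269267386 q [ 1.13  0.29  1.58 -0.    1.28 -0.15]
dot [ 0.53083922 -0.13421784  0.04      ]
[322.40876518 171.46146923] [168.19833594 204.82681761]
```

View pics/c2.png

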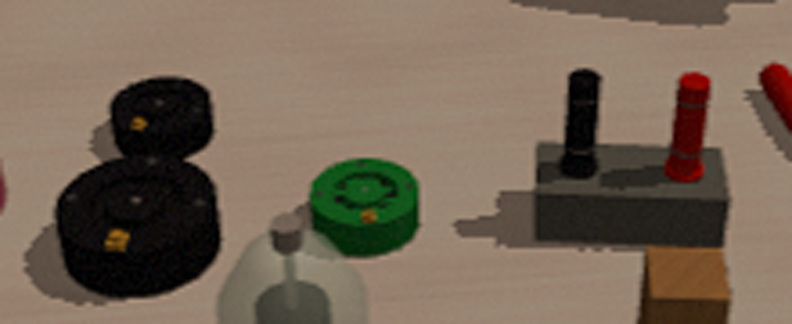

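{"name": "step_arm", "arguments": {
  "rows": [
    [[0,83,0],[-291,60,-451],0],
    [[0,83,0],[-291,60,-451],0],
    [[0,83,0],[-291,60,-451],0],
    [[0,83,0],[-291,60,-451],0],
    [[0,83,0],[-291,60,-451],0],
    [[0,83,0],[-291,60,-451],0],
    [[0,83,0],[-291,60,-451],0],
    [[0,83,0],[-291,60,-451],0],
    [[0,83,0],[-291,60,-451],0],
    [[0,83,0],[-291,60,-451],0]
  ]
}}

```text
time: 0.98
eef_pos: [0.4632, 0.33, 0.1847]
tcp_rot: [0.707, 0.008, -0.008, -0.707]
contact_force: [0.1, 0.5, 0.4]
opening: 0.999
```

```bash
python3 -c "
from h import *
goal([.542,.2375,.150],[.986,-.169])"
```

```text
shift [ 76.5  34.7 -94.4]
turn [ 0.00e+00  1.11e+01 -1.00e-02]
turn [-1.000e-02 -1.689e+02 -0.000e+00]
axes x [ 1.     0.024 -0.   ] y [-0. -0. -1.] z [-0.024  1.    -0.   ] pos [0.4632 0.33   0.1847] F [0.08 0.5  0.38] t 0.9833 open 0.999009489264505 q [0.44 0.1  1.88 0.   1.16 0.42]
```

{"name": "step_arm", "arguments": {
  "rows": [
    [[0,11,0],[76,15,-94],0],
    [[0,11,0],[76,15,-94],0],
    [[0,11,0],[76,15,-94],0],
    [[0,11,0],[76,15,-94],0],
    [[0,11,0],[76,15,-94],0]
  ]
}}

```text
time: 1.4
eef_pos: [0.542, 0.2383, 0.1692]
tcp_rot: [0.705, -0.059, 0.058, -0.705]
contact_force: [-0.2, 0.1, -0.3]
opening: 1.001
```

```bash
python3 -c "
from h import *
snap('wrist','w1');p,d,c=ld('w1')
goal([.542,.2375,.063],[.986,-.169])
print(proj(c,[.542,.2375,.117]),proj(c,[.5302,-.1338,.04]))
hsv=cv2.cvtColor(p,cv2.COLOR_RGB2HSV)
red=((hsv[...,0]<8)|(hsv[...,0]>172))&(hsv[...,1]>150)&(hsv[...,2]>50)
n,l,st,ce=cv2.connectedComponentsWithStats(red.astype(np.uint8))
P=pts(c,d)
for i in range(1,n):
  if st[i][4]>50: print(st[i],ce[i],np.median(P[l==i],0),np.percentile(P[l==i][:,2],98))
m=red&(P[...,2]>.108)&(P[...,2]<.126);v,u=np.nonzero(m);print(len(u))
if len(u): (x,y),r=cv2.minEnclosingCircle(np.stack([u,v],1).astype(np.float32));print(x,y,r,ray(c,x,y,.117))
"
```

```text
shift [  1.3 106.4  -1.9]
turn [ 0.01  0.34 -0.08]
turn [-1.3000e-01 -1.7966e+02 -1.0000e-02]
axes x [ 0.987 -0.163 -0.001] y [-0.001  0.    -1.   ] z [ 0.163  0.987 -0.   ] pos [0.5412 0.2395 0.1694] F [ 0.75  0.15 -0.14] t 1.45 open 1.0029531891872272 q [0.25 0.16 1.84 0.   1.14 0.41]
[253.64827841 208.89701557] [293.9349328  472.08824809]
[  58   42  112   48 2883] [112.65626084  66.20291363] [0.43560983 0.35644477 0.02434857] 0.027090443651516936
[240 166  30  18 154] [254.57142857 172.12987013] [0.54488001 0.24878752 0.04729198] 0.05468859553609598
[240 187  31  33 728] [254.65384615 204.09065934] [0.54333075 0.2408086  0.11712026] 0.11847302045475717
724
254.5 203.0 16.37843894958496 [0.54324395 0.24150848 0.117     ]
```

View pics/w1.png

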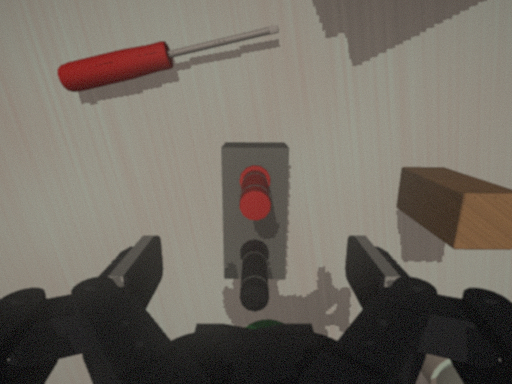

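The red probe's top is at (254.6,204), centred between the fingers in column. The black probe is at (255,290). Descending and gripping.

{"name": "step_arm", "arguments": {
  "rows": [
    [[0,0,0],[1.6,35,0],0],
    [[0,0,0],[1.6,70,0],0],
    [[0,0,0],[1.6,100,0],0],
    [[0,0,0],[1.6,107,0],0],
    [[0,0,0],[1.6,107,0],0.5],
    [[0,0,0],[1.6,107,0],0.8],
    [[0,0,0],[1.6,107,0],1],
    [[0,0,0],[1.6,107,0],1],
    [[0,0,0],[1.6,107,0],1],
    [[0,0,0],[1.6,107,0],1]
  ],
  "newtons": 60
}}

```text
time: 2.28
eef_pos: [0.5441, 0.2404, 0.0653]
tcp_rot: [-0.704, 0.056, -0.058, 0.705]
contact_force: [-0.5, 0.8, 6.7]
opening: 0.238
```

```bash
python3 -c "
from h import *
goal([.542,.2375,.063],[.986,-.169])"
```

```text
shift [-1.6  2.3 -3.2]
turn [-0.09  0.44  0.17]
turn [ 2.7000e-01 -1.7956e+02  1.4000e-01]
axes x [ 0.987 -0.161  0.003] y [ 0.003  0.001 -1.   ] z [0.161 0.987 0.002] pos [0.5441 0.2404 0.0653] F [-0.54  0.81  6.69] t 2.2833 open 0.23757680814691937 q [0.25 0.3  1.89 0.   0.95 0.41]
```

{"name": "step_arm", "arguments": {
  "rows": [
    [[0,0,0],[0,0,0],1],
    [[0,0,0],[0,-10,0],1],
    [[0,0,0],[0,-25,0],1],
    [[0,0,0],[0,-45,0],1],
    [[0,0,0],[0,-70,0],1],
    [[0,0,0],[0,-100,0],1],
    [[0,0,0],[0,-128,0],1],
    [[0,0,0],[0,-128,0],1]
  ]
}}

```text
time: 2.95
eef_pos: [0.5464, 0.2407, 0.199]
tcp_rot: [-0.703, 0.053, -0.061, 0.706]
contact_force: [0.2, 0.9, 0.6]
opening: 0.24
```

```bash
python3 -c "
from h import *
snap('wrist','w2');p,d,c=ld('w2')
goal([.531,-.133,.190],[.986,-.169])
snap('scene','s2')"
```

```text
shift [  46.3    5.  -370.8]
turn [-0.19  0.45  0.46]
turn [   0.72 -179.55    0.3 ]
axes x [ 0.987 -0.161  0.008] y [ 0.008  0.002 -1.   ] z [0.161 0.987 0.003] pos [0.5451 0.2404 0.1958] F [ 0.02  0.76 -1.3 ] t 3.0 open 0.2393202905752953 q [ 0.25  0.14  1.81 -0.    1.18  0.41]
```

View pics/w2.png

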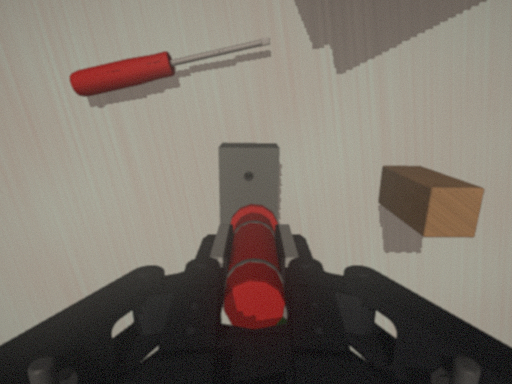

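View pics/s2.png

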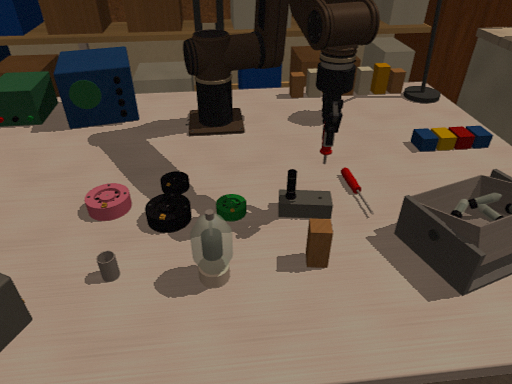

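{"name": "step_arm", "arguments": {
  "rows": [
    [[0,0,0],[59,0,-452],1],
    [[0,0,0],[59,0,-452],1],
    [[0,0,0],[59,0,-452],1],
    [[0,0,0],[59,0,-452],1],
    [[0,0,0],[59,0,-452],1],
    [[0,0,0],[59,0,-452],1],
    [[0,0,0],[59,0,-452],1],
    [[0,0,0],[59,0,-452],1],
    [[0,0,0],[59,0,-452],1],
    [[0,0,0],[59,0,-452],1]
  ]
}}

```text
time: 3.88
eef_pos: [0.5276, -0.178, 0.1886]
tcp_rot: [-0.704, 0.059, -0.056, 0.705]
contact_force: [1.1, -0.0, -0.8]
opening: 0.243
```

{"name": "step_arm", "arguments": {
  "rows": [
    [[0,0,0],[0,0,-15],1],
    [[0,0,0],[0,0,-15],1],
    [[0,0,0],[0,0,-15],1],
    [[0,0,0],[0,0,-15],1]
  ]
}}

```text
time: 4.22
eef_pos: [0.5262, -0.1903, 0.1893]
tcp_rot: [-0.704, 0.058, -0.056, 0.705]
contact_force: [0.2, -0.3, -0.3]
opening: 0.241
```

```bash
python3 -c "
from h import *
snap('wrist','w3');p,d,c=ld('w3')
goal([.531,-.133,.190],[.986,-.169])
p,d,c=ld('w2'); print('well',ray(c,249,176,.042))"
```

```text
shift [-4.6 -0.2 56.9]
turn [-0.07  0.51 -0.13]
turn [-2.1000e-01 -1.7949e+02  1.1000e-01]
axes x [ 0.987 -0.16  -0.002] y [-0.002  0.002 -1.   ] z [0.16  0.987 0.001] pos [ 0.5264 -0.1899  0.1897] F [-0.37  0.67 -0.87] t 4.2667 open 0.24306507721408477 q [-0.53  0.07  1.9   0.    1.17 -0.37]
well [0.54351176 0.23985812 0.042     ]
```

View pics/w3.png

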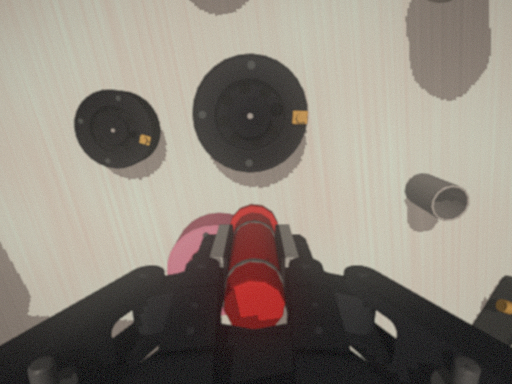

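The adapter's centre dot is at (250,116), its lug at (300,118), and the probe is held upright in the fingers.

```bash
python3 -c "
from h import *
p,d,c=ld('w3');hsv=cv2.cvtColor(p,cv2.COLOR_RGB2HSV)
P=pts(c,d)
g=p.max(2)
m=np.zeros(g.shape,np.uint8);m[45:180,185:315]=((g<75)&(P[...,2]>.03)&(P[...,2]<.046))[45:180,185:315]
cs,_=cv2.findContours(m,0,1);k=max(cs,key=cv2.contourArea)
e=cv2.fitEllipse(k);print('rim',e,ray(c,*e[0],.04)); (x,y),r=cv2.minEnclosingCircle(k);print(x,y,r,ray(c,x,y,.04))
w=g[105:128,238:262].astype(float);w=np.clip(w-90,0,None);v,u=np.mgrid[105:128,238:262];dot=(np.sum(u*w)/w.sum(),np.sum(v*w)/w.sum());D=ray(c,*dot,.04);print('dot',dot,D)
b=(hsv[...,0]>8)&(hsv[...,0]<30)&(hsv[...,1]>140)&(hsv[...,2]>90);b[:,:285]=0;b[:,315:]=0;b[:100]=0;b[135:]=0
v,u=np.nonzero(b);L=ray(c,u.mean(),v.mean(),.049);print('lug',len(u),u.mean(),v.mean(),L,np.linalg.norm(L-D),np.degrees(np.arctan2(*(L-D)[1::-1])))
crop('w3',180,45,320,185,5,'c3')
p,d,c=ld('top0');print('top lug ang', np.degrees(np.arctan2(*(ray(c,333.48,192.9,.049)-ray(c,330.4,210.1,.04))[1::-1])))
"
```

```text
rim ((248.42279052734375, 112.58638000488281), (108.20569610595703, 116.36380004882812), 179.3380889892578) [ 0.53069835 -0.13017927  0.04      ]
249.1134796142578 113.02130889892578 58.24715042114258 [ 0.53126522 -0.13066725  0.04      ]
dot (np.float64(249.63456284153006), np.float64(115.56420765027322)) [ 0.53136652 -0.13300482  0.04      ]
lug 64 298.484375 116.34375 [ 0.57481125 -0.1404625   0.049     ] 0.04498957144105516 -9.740404272181895
top lug ang -7.871194216985578
```

View pics/c3.png

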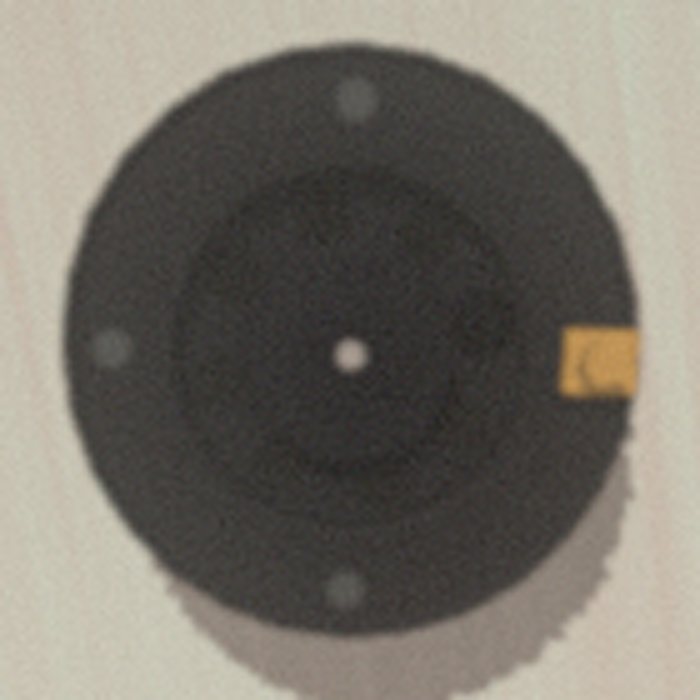

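```bash
python3 -c "
from h import *
p,d,c=ld('w3');print(c['R'].round(2), (-c['R'].T@c['t']).round(3))
f=lambda x,y:ray(c,180+x/5-.4,45+y/5-.4,.04)
for n,q in dict(top=(356,100),left=(112,348),bot=(346,590),dot=(350,355),gt=(350,168),gb=(350,525),gl=(175,345),gr=(525,345),rt=(350,43),rb=(350,632),rl=(66,340),lug=(600,362)).items():print(n,f(*q).round(4))
"
```

```text
[[ 0.99 -0.16 -0.  ]
 [-0.15 -0.95  0.26]
 [-0.05 -0.26 -0.97]] [ 0.538 -0.125  0.332]
top [ 0.5396 -0.0896  0.04  ]
left [ 0.488  -0.1247  0.04  ]
bot [ 0.5233 -0.1765  0.04  ]
dot [ 0.5313 -0.133   0.04  ]
gt [ 0.5367 -0.1007  0.04  ]
gb [ 0.5262 -0.1642  0.04  ]
gl [ 0.4996 -0.1261  0.04  ]
gr [ 0.5636 -0.1364  0.04  ]
rt [ 0.5401 -0.0802  0.04  ]
rb [ 0.5227 -0.1848  0.04  ]
rl [ 0.4798 -0.1219  0.04  ]
lug [ 0.5769 -0.1417  0.04  ]
```

{"name": "step_arm", "arguments": {
  "rows": [
    [[0,0,0],[-12.7,0,35],1],
    [[0,0,0],[-12.7,20,70],1],
    [[0,0,0],[-12.7,50,81.5],1],
    [[0,0,0],[-12.7,78,81.5],1],
    [[0,0,0],[-12.7,78,81.5],1],
    [[0,0,0],[-12.7,78,81.5],1],
    [[0,0,0],[-12.7,78,81.5],1]
  ]
}}

```text
time: 4.85
eef_pos: [0.5285, -0.1087, 0.1144]
tcp_rot: [0.705, -0.056, 0.058, -0.705]
contact_force: [-0.2, -0.5, -0.3]
opening: 0.241
```

```bash
python3 -c "
from h import *
goal([.5269,-.1074,.090],[.986,-.169])
snap('scene','s4');snap('wrist','w4');crop('s4',110,120,260,240,5,'c4')
p,d,c=ld('s4');print(proj(c,[.5269,-.1074,.057]),proj(c,[.5269,-.1074,.162]))
goal([.5269,-.1074,.090],[.986,-.169])"
```

```text
shift [-1.8 24.4  1. ]
turn [0.03 0.5  0.11]
turn [ 1.700e-01 -1.795e+02 -4.000e-02]
axes x [ 0.987 -0.16   0.002] y [ 0.002 -0.001 -1.   ] z [ 0.16   0.987 -0.   ] pos [ 0.5285 -0.1087  0.1144] F [-0.24 -0.49 -0.29] t 4.85 open 0.24053344446603295 q [-0.39  0.12  2.   -0.    1.02 -0.23]
[177.96036506 197.69383597] [172.73713112 160.23133277]
shift [-2.7 25.5  1.8]
turn [0.06 0.44 0.24]
turn [ 3.7000e-01 -1.7956e+02 -9.0000e-02]
axes x [ 0.987 -0.161  0.004] y [ 0.004 -0.002 -1.   ] z [ 0.161  0.987 -0.001] pos [ 0.5292 -0.1096  0.1155] F [ 0.66 -0.24 -1.43] t 4.95 open 0.24052026297009085 q [-0.39  0.12  2.   -0.    1.02 -0.23]
```

View pics/c4.png

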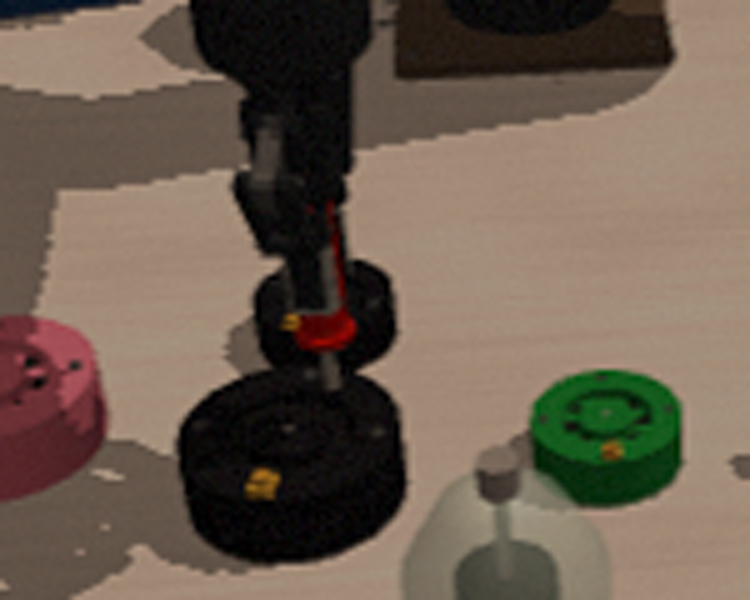

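View pics/w4.png

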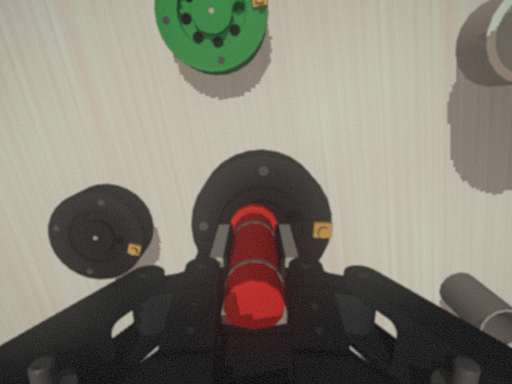

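```bash
python3 -c "
from h import *
p,d,c=ld('s4')
print('dot pred',proj(c,[.5314,-.133,.04]),'tip pred',proj(c,[.5289,-.1092,.0615]),'collar top',proj(c,[.5289,-.1092,.0965]))
g=p[:,:,:].astype(int)
cv2.imwrite('pics/c5.png',cv2.resize(p[170:225,140:200,::-1],None,fx=10,fy=10,interpolation=cv2.INTER_CUBIC))
for v in range(188,202): print(v,g[v,170:184].mean(1).astype(int))
print(g[202:209,163:173].mean(2).astype(int))
"
```

```text
dot pred [167.95601027 205.14316589] tip pred [176.95259577 196.73212414] collar top [175.25864224 184.72335229]
188 [25 31 44 54 55 51 44 36 27 20 13  5  6  3]
189 [21 23 30 25 26 27 25 34 30 15  5  9 13  5]
190 [ 5  2  8 18 34 41 31 16  4  2  6  4  3  8]
191 [ 4  2  5  5 35 56 44 17  1  9 12  7  7  8]
192 [ 6  8  0  6 38 56 49 29  0  0  3  2 11 35]
193 [ 14  20  20  16  35  54  61  52   7   9   4  19  63 119]
194 [ 22  45  44  31  36  55  59  54   2  13   6  77 131 145]
195 [21 37 37 24 30 46 62 51 23 16  9 13 27 73]
196 [15 14 14 13 22 41 61 58 29 11 13 16 14  6]
197 [11 14 15 12 18 41 58 50 24  9 11 14 16 11]
198 [ 3  6  9 10  8 18 15  9 12 16 18 12 12 14]
199 [ 3  8  6  9  3  9  5  9 16 18  8 18 12 15]
200 [ 3 11  9  8  7  1  9  2  6 14 14 16 11 12]
201 [14 14  9 20 10  7  1  5  6  8 12 18 13 15]
[[14 12 15 15 13 15 11 13 19 11]
 [ 8  3 11 16  4 11 17 13 16 13]
 [ 3  6  0 10  7 13 16 14 16  6]
 [ 8 17  8 26 49 45 16  4 11  8]
 [ 7  6  7 12 29 23 14 14 16 11]
 [ 8  8 10  0  8 12 15 17 15 12]
 [ 3  6 11 12 16 15 11 15 12 13]]
```

View pics/c5.png

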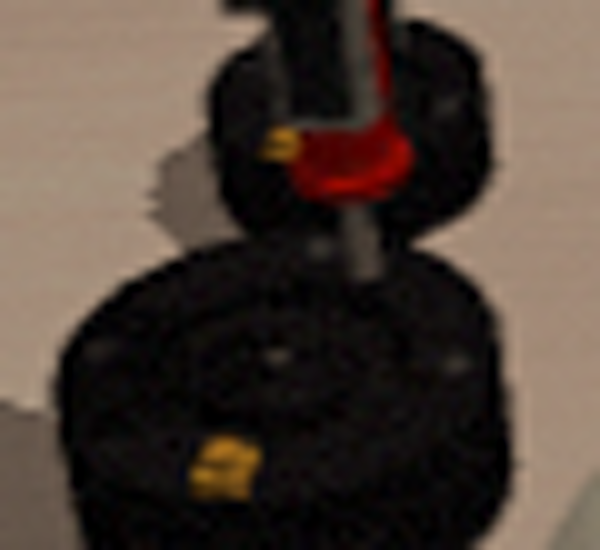

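The scene crop shows the tip at (176.3,197.5) and the dot at (167.5,205.3). Both agree with the predictions to about half a pixel. Descending.

{"name": "step_arm", "arguments": {
  "rows": [
    [[0,0,0],[-2.1,10,1.3],1],
    [[0,0,0],[-2.1,18,1.3],1],
    [[0,0,0],[-2.1,20,1.3],1],
    [[0,0,0],[-2.1,22,1.3],1],
    [[0,0,0],[-2.1,23,1.3],1],
    [[0,0,0],[-2.1,24,1.3],1],
    [[0,0,0],[-2.1,24,1.3],1],
    [[0,0,0],[-2.1,24,1.3],1]
  ]
}}

```text
time: 5.62
eef_pos: [0.5259, -0.1074, 0.0892]
tcp_rot: [0.705, -0.057, 0.057, -0.705]
contact_force: [-0.7, -0.4, -0.5]
opening: 0.241
```

{"name": "step_arm", "arguments": {
  "rows": [
    [[0,0,0],[0,1,0],1],
    [[0,0,0],[0,2,0],1],
    [[0,0,0],[0,2,0],1]
  ]
}}

```text
time: 5.87
eef_pos: [0.5257, -0.1072, 0.0869]
tcp_rot: [-0.705, 0.057, -0.057, 0.705]
contact_force: [-0.7, -0.1, -0.5]
opening: 0.244
```

{"name": "step_arm", "arguments": {
  "rows": [
    [[0,0,0],[0,1,0],1],
    [[0,0,0],[0,2,0],1],
    [[0,0,0],[0,2,0],1]
  ]
}}

```text
time: 6.12
eef_pos: [0.5258, -0.1073, 0.085]
tcp_rot: [0.705, -0.057, 0.057, -0.705]
contact_force: [-1.3, -0.0, 1.0]
opening: 0.24
```

{"name": "step_arm", "arguments": {
  "rows": [
    [[0,0,0],[0.5,1,0],1],
    [[0,0,0],[1,1.5,0],1],
    [[0,0,0],[1,1.5,0],1]
  ]
}}

```text
time: 6.37
eef_pos: [0.5265, -0.1074, 0.0838]
tcp_rot: [-0.705, 0.058, -0.057, 0.705]
contact_force: [-2.5, 1.0, 3.3]
opening: 0.238
```

{"name": "step_arm", "arguments": {
  "rows": [
    [[0,0,0],[0,0.5,0],1],
    [[0,0,0],[0,0.5,0],1],
    [[0,0,0],[0,0.5,0],1]
  ]
}}

```text
time: 6.62
eef_pos: [0.5266, -0.1074, 0.0833]
tcp_rot: [-0.705, 0.057, -0.057, 0.705]
contact_force: [-2.4, -0.0, 5.0]
opening: 0.242
```

Floor contact is at TCP z of about 0.085, now at 5 N. The tip is at about +110° from the lug. Sliding round towards the lug.

{"name": "step_arm", "arguments": {
  "rows": [
    [[0,0,0],[1.08,-0.2,0.36],1],
    [[0,0,0],[2.16,-0.2,0.68],1],
    [[0,0,0],[3.26,-0.2,0.95],1],
    [[0,0,0],[4.38,-0.2,1.18],1],
    [[0,0,0],[5.5,-0.2,1.35],1],
    [[0,0,0],[6.62,-0.2,1.47],1],
    [[0,0,0],[7.75,-0.2,1.55],1],
    [[0,0,0],[8.89,-0.2,1.57],1],
    [[0,0,0],[8.89,-0.2,1.57],1]
  ]
}}

```text
time: 7.37
eef_pos: [0.536, -0.1073, 0.0833]
tcp_rot: [-0.705, 0.057, -0.057, 0.705]
contact_force: [-3.0, 0.3, 3.7]
opening: 0.242
```

{"name": "step_arm", "arguments": {
  "rows": [
    [[0,0,0],[1.1,0,-0.03],1],
    [[0,0,0],[2.27,0,-0.1],1],
    [[0,0,0],[3.4,0,-0.22],1],
    [[0,0,0],[4.51,0,-0.39],1],
    [[0,0,0],[5.6,0,-0.6],1],
    [[0,0,0],[6.73,0,-0.89],1],
    [[0,0,0],[6.73,0,-0.89],1]
  ]
}}

```text
time: 7.95
eef_pos: [0.5425, -0.1093, 0.0833]
tcp_rot: [-0.705, 0.057, -0.057, 0.705]
contact_force: [-2.7, 1.6, 5.1]
opening: 0.242
```

{"name": "step_arm", "arguments": {
  "rows": [
    [[0,0,0],[1.1,0,-0.32],1],
    [[0,0,0],[2.16,0,-0.68],1],
    [[0,0,0],[2.16,0,-0.68],1]
  ]
}}

```text
time: 8.2
eef_pos: [0.5445, -0.1103, 0.0833]
tcp_rot: [-0.705, 0.057, -0.057, 0.705]
contact_force: [-1.6, 1.5, 5.3]
opening: 0.244
```

{"name": "step_arm", "arguments": {
  "rows": [
    [[0,0,0],[1.1,0,-0.42],1],
    [[0,0,0],[2.1,0,-0.87],1],
    [[0,0,0],[2.1,0,-0.87],1]
  ]
}}

```text
time: 8.45
eef_pos: [0.5465, -0.1116, 0.0833]
tcp_rot: [-0.705, 0.057, -0.057, 0.705]
contact_force: [-2.5, 1.6, 4.9]
opening: 0.241
```

{"name": "step_arm", "arguments": {
  "rows": [
    [[0,0,0],[1.0,0,-0.5],1],
    [[0,0,0],[2.01,0,-1.04],1],
    [[0,0,0],[2.01,0,-1.04],1]
  ]
}}

```text
time: 8.7
eef_pos: [0.5484, -0.113, 0.0834]
tcp_rot: [0.705, -0.057, 0.057, -0.705]
contact_force: [-2.5, 1.8, 4.4]
opening: 0.238
```

Now at +60°, with contact steady. Small steps of about 2.3 mm from here.

{"name": "step_arm", "arguments": {
  "rows": [
    [[0,0,0],[0.95,0,-0.6],1],
    [[0,0,0],[1.91,0,-1.22],1],
    [[0,0,0],[1.91,0,-1.22],1]
  ]
}}

```text
time: 8.95
eef_pos: [0.55, -0.1145, 0.0833]
tcp_rot: [0.705, -0.057, 0.057, -0.705]
contact_force: [-2.1, 2.6, 4.5]
opening: 0.244
```

{"name": "step_arm", "arguments": {
  "rows": [
    [[0,0,0],[0.9,0,-0.68],1],
    [[0,0,0],[1.8,0,-1.38],1],
    [[0,0,0],[1.8,0,-1.38],1]
  ]
}}

```text
time: 9.2
eef_pos: [0.5515, -0.1162, 0.0833]
tcp_rot: [0.705, -0.057, 0.057, -0.705]
contact_force: [-1.9, 2.7, 3.7]
opening: 0.242
```

{"name": "step_arm", "arguments": {
  "rows": [
    [[0,0,0],[0.85,0,-0.76],1],
    [[0,0,0],[1.67,0,-1.54],1],
    [[0,0,0],[1.67,0,-1.54],1]
  ]
}}

```text
time: 9.45
eef_pos: [0.5529, -0.118, 0.0833]
tcp_rot: [0.705, -0.057, 0.057, -0.705]
contact_force: [-1.6, 2.0, 3.3]
opening: 0.242
```

{"name": "step_arm", "arguments": {
  "rows": [
    [[0,0,0],[0.8,0,-0.83],1],
    [[0,0,0],[1.54,0,-1.67],1],
    [[0,0,0],[1.54,0,-1.67],1]
  ]
}}

```text
time: 9.7
eef_pos: [0.5542, -0.1199, 0.0833]
tcp_rot: [0.705, -0.057, 0.057, -0.705]
contact_force: [-1.4, 1.9, 4.0]
opening: 0.239
```

{"name": "step_arm", "arguments": {
  "rows": [
    [[0,0,0],[0.7,0.1,-0.9],1],
    [[0,0,0],[1.38,0.2,-1.8],1],
    [[0,0,0],[1.38,0.2,-1.8],1]
  ]
}}

```text
time: 9.95
eef_pos: [0.5552, -0.1218, 0.0832]
tcp_rot: [0.705, -0.057, 0.057, -0.705]
contact_force: [-0.8, 2.9, 4.9]
opening: 0.24
```

{"name": "step_arm", "arguments": {
  "rows": [
    [[0,0,0],[0.6,0,-0.95],1],
    [[0,0,0],[1.22,0,-1.91],1],
    [[0,0,0],[1.22,0,-1.91],1]
  ]
}}

```text
time: 10.2
eef_pos: [0.5561, -0.124, 0.0832]
tcp_rot: [0.705, -0.057, 0.057, -0.705]
contact_force: [-0.9, 3.3, 3.8]
opening: 0.241
```

{"name": "step_arm", "arguments": {
  "rows": [
    [[0,0,0],[0.5,0,-1.0],1],
    [[0,0,0],[1.0,0,-2.01],1],
    [[0,0,0],[1.0,0,-2.01],1]
  ]
}}

```text
time: 10.45
eef_pos: [0.5568, -0.1262, 0.0831]
tcp_rot: [0.705, -0.057, 0.057, -0.705]
contact_force: [-1.6, 3.3, 4.9]
opening: 0.244
```

{"name": "step_arm", "arguments": {
  "rows": [
    [[0,0,0],[0.4,0,-1.05],1],
    [[0,0,0],[0.83,0,-2.1],1],
    [[0,0,0],[0.83,0,-2.1],1]
  ]
}}

```text
time: 10.7
eef_pos: [0.5573, -0.1286, 0.083]
tcp_rot: [0.705, -0.057, 0.057, -0.704]
contact_force: [0.4, 0.9, -0.5]
opening: 0.242
```

The vertical force fell from 4.9 to -0.5 N at about +20°, so the tip has dropped into the hole. Lowering in small steps and watching the force.

{"name": "step_arm", "arguments": {
  "rows": [
    [[0,0,0],[0,1,0],1],
    [[0,0,0],[0,2,0],1],
    [[0,0,0],[0,2,0],1]
  ]
}}

```text
time: 10.95
eef_pos: [0.5567, -0.1288, 0.0801]
tcp_rot: [0.705, -0.057, 0.057, -0.704]
contact_force: [0.2, -1.9, -1.8]
opening: 0.237
```

{"name": "step_arm", "arguments": {
  "rows": [
    [[0,0,0],[0,1,0],1],
    [[0,0,0],[0,2,0],1],
    [[0,0,0],[0,3,0],1],
    [[0,0,0],[0,3,0],1]
  ]
}}

```text
time: 11.28
eef_pos: [0.5571, -0.1285, 0.0779]
tcp_rot: [0.705, -0.057, 0.057, -0.705]
contact_force: [0.0, -0.9, 0.3]
opening: 0.236
```

{"name": "step_arm", "arguments": {
  "rows": [
    [[0,0,0],[0.2,2,-0.8],1],
    [[0,0,0],[0.2,4,-0.8],1],
    [[0,0,0],[0.2,6,-0.8],1],
    [[0,0,0],[0.2,8,-0.8],1],
    [[0,0,0],[0.2,10,-0.8],1],
    [[0,0,0],[0.2,10,-0.8],1]
  ]
}}

```text
time: 11.78
eef_pos: [0.5569, -0.1288, 0.0675]
tcp_rot: [-0.705, 0.057, -0.057, 0.705]
contact_force: [0.7, -1.0, -0.9]
opening: 0.24
```

{"name": "step_arm", "arguments": {
  "rows": [
    [[0,0,0],[0,1,0],1],
    [[0,0,0],[0,2,0],1],
    [[0,0,0],[0,3,0],1],
    [[0,0,0],[0,3,0],1]
  ]
}}

```text
time: 12.12
eef_pos: [0.557, -0.1289, 0.0648]
tcp_rot: [-0.705, 0.057, -0.057, 0.705]
contact_force: [-0.4, -0.1, -1.3]
opening: 0.244
```

{"name": "step_arm", "arguments": {
  "rows": [
    [[0,0,0],[0,0.5,0],1],
    [[0,0,0],[0,1,0],1],
    [[0,0,0],[0,1.5,0],1],
    [[0,0,0],[0,1.5,0],1]
  ]
}}

```text
time: 12.45
eef_pos: [0.557, -0.1289, 0.0634]
tcp_rot: [-0.705, 0.057, -0.057, 0.705]
contact_force: [-0.8, 0.1, -0.6]
opening: 0.241
```

{"name": "step_arm", "arguments": {
  "rows": [
    [[0,0,0],[0,0.5,0],1],
    [[0,0,0],[0,1,0],1],
    [[0,0,0],[0,1,0],1]
  ]
}}

```text
time: 12.7
eef_pos: [0.5571, -0.129, 0.0633]
tcp_rot: [-0.705, 0.057, -0.057, 0.705]
contact_force: [-3.0, 1.0, 4.8]
opening: 0.242
```

{"name": "step_arm", "arguments": {
  "rows": [
    [[0,0,0],[0,0.5,0],1],
    [[0,0,0],[0,1,0],1],
    [[0,0,0],[0,1,0],1]
  ]
}}

```text
time: 12.95
eef_pos: [0.5571, -0.129, 0.0633]
tcp_rot: [-0.705, 0.057, -0.057, 0.705]
contact_force: [-5.1, 0.4, 9.7]
opening: 0.24
```

```bash
python3 -c "
from h import *
goal([.5569,-.1288,.063],[.986,-.169])
snap('scene','s6');crop('s6',110,120,260,240,5,'c6')"
```

```text
shift [-0.3  0.3  0.1]
turn [-0.    0.46 -0.06]
turn [-1.0000e-01 -1.7954e+02  0.0000e+00]
axes x [ 0.987 -0.161 -0.001] y [-0.001  0.    -1.   ] z [0.161 0.987 0.   ] pos [ 0.5571 -0.129   0.0633] F [-5.06  0.4   9.75] t 12.95 open 0.23992553094397578 q [-0.4   0.26  1.94 -0.    0.94 -0.24]
```

View pics/c6.png

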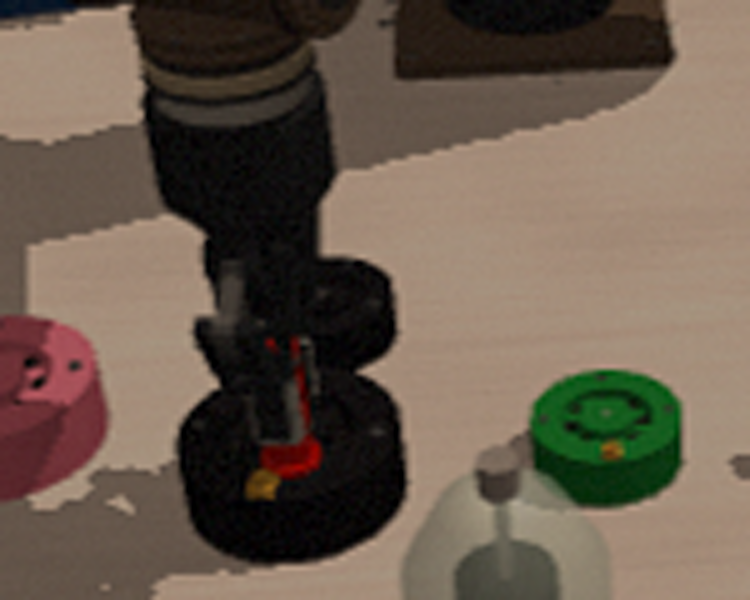

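The collar at crop (291,458) sits on the adapter beside the lug at (262,485). Motion stops dead at z = 0.0633 while the force rises, so the probe is home. Easing off and letting go.

{"name": "step_arm", "arguments": {
  "rows": [
    [[0,0,0],[0,-1,0],1],
    [[0,0,0],[0,-1.7,0],1],
    [[0,0,0],[0,-1.7,0],0.7],
    [[0,0,0],[0,-1.7,0],0.6],
    [[0,0,0],[0,-1.7,0],0.4],
    [[0,0,0],[0,-1.7,0],0.2],
    [[0,0,0],[0,-1.7,0],0],
    [[0,0,0],[0,-1.7,0],0],
    [[0,0,0],[0,-1.7,0],0]
  ]
}}

```text
time: 13.75
eef_pos: [0.5571, -0.1289, 0.0632]
tcp_rot: [-0.705, 0.057, -0.057, 0.705]
contact_force: [0.3, -0.4, 0.3]
opening: 0.999
```

{"name": "step_arm", "arguments": {
  "rows": [
    [[0,0,0],[0,-8,0],0],
    [[0,0,0],[0,-25,0],0],
    [[0,0,0],[0,-50,0],0],
    [[0,0,0],[0,-80,0],0],
    [[0,0,0],[0,-110,0],0],
    [[0,0,0],[0,-110,-60],0],
    [[0,0,0],[0,-110,-60],0],
    [[0,0,0],[0,-110,-60],0]
  ]
}}

```text
time: 14.42
eef_pos: [0.5477, -0.1914, 0.1753]
tcp_rot: [0.706, -0.057, 0.059, -0.704]
contact_force: [-0.3, 0.6, -0.9]
opening: 1.001
```

```bash
python3 -c "
from h import *
snap('wrist','w7');snap('scene','s7');snap('top','t7');goal([.5569,-.1288,.063],[.986,-.169])
p,d,c=ld('w7');P=pts(c,d);hsv=cv2.cvtColor(p,cv2.COLOR_RGB2HSV)
red=((hsv[...,0]<8)|(hsv[...,0]>172))&(hsv[...,1]>150)&(hsv[...,2]>50)
m=red&(P[...,2]>.1);print('top z',m.sum(),P[m].mean(0),np.percentile(P[m][:,2],[5,50,95]))
m=red&(P[...,2]>.035)&(P[...,2]<.055);print('collar',m.sum(),P[m].mean(0))
crop('s7',110,120,260,240,5,'c7')"
```

```text
shift [1.000e-01 1.102e+02 5.970e+01]
turn [-0.04  0.42 -0.03]
turn [-4.0000e-02 -1.7958e+02  6.0000e-02]
axes x [ 0.987 -0.162 -0.   ] y [-0.     0.001 -1.   ] z [0.162 0.987 0.001] pos [ 0.5472 -0.1877  0.1732] F [-0.4   0.82 -0.21] t 14.5667 open 1.0021191983988276 q [-0.51  0.13  1.87  0.    1.14 -0.34]
top z 886 [ 0.55706871 -0.12961304  0.11549955] [0.11378637 0.11512282 0.11624523]
collar 16 [ 0.55728568 -0.12317942  0.04376558]
```

View pics/c7.png

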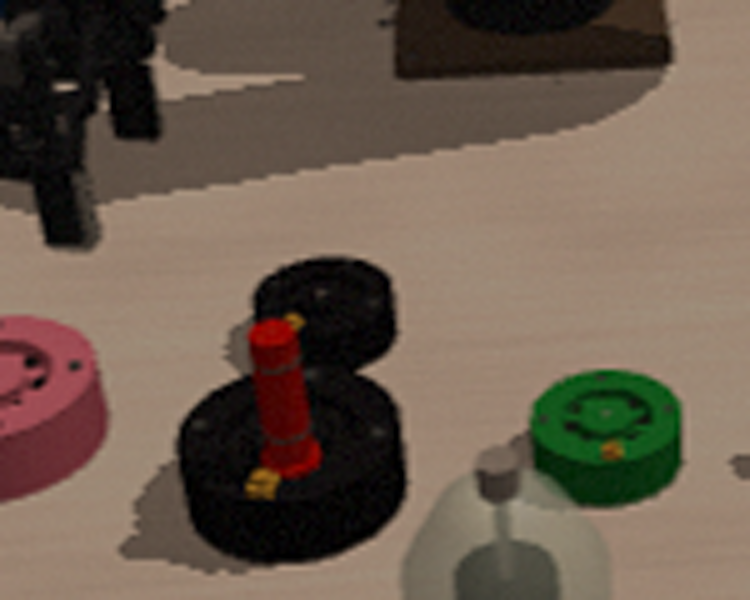

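View pics/w7.png

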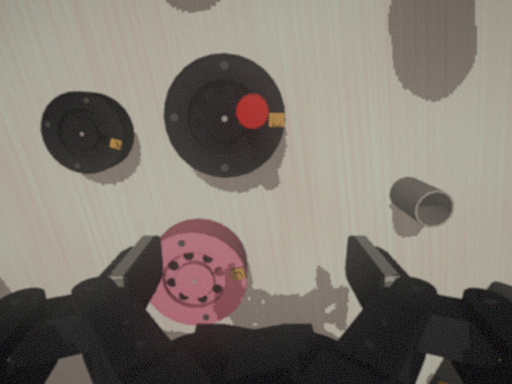

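View pics/t7.png

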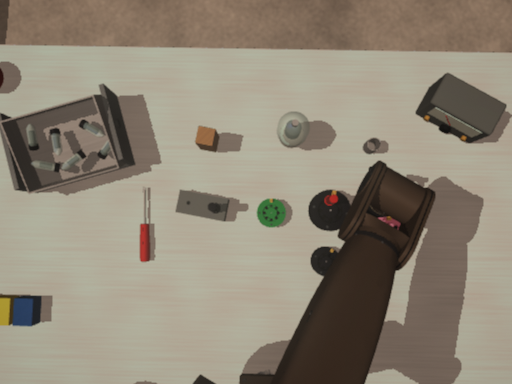

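The probe stands upright, with its top at (252,110) in the wrist view. It measures z = 0.115 m, which is the fully home height (40 + 75 mm). In the top view the black probe, shield, tube, carton and screwdriver are where they were.

```bash
python3 -c "
from plant import ctrl
print(ctrl.sign_off())"
```

```text
the job is handed in; nothing more can be done
None
```

The red probe is standing upright in the adapter's open pin hole, collar down and let go. I handed the job in at about 14.6 s.

- **What I did:** I took the probe from its holder and set the tip on the groove floor of the large black adapter, about 110° from the lug. I slid it round at 3–5 N until it dropped in at about +20° from the lug. I then pushed it down until the collar stopped hard at 9.7 N, eased off, released it and backed away.
- **Last checks:** The handle top measured z = 0.115 m, exactly the fully home height. Its xy was within 1 mm of where I released it. The top view shows the black probe and everything else still in place, and the gripper was clear with no contact force.
- **Disagreements:** Before the grasp, the top and wrist cameras differed by about 3–4 mm on the probe's position. I settled it using the emptied well, and the rest of the job matched that. During the final press there was also about 5 N of sideways force, which fell to zero on easing off and letting go.

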